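# Lay two setting boards on their backs

### The arm

A 6-joint arm with a two-finger parallel gripper is mounted at the origin on the work surface. World frame = base frame: x ahead of the robot, y to its left, z up, the work surface at z = 0. Lengths are in m, angles in rad, forces in N, time in s.
With the tool pointing down it reaches from about 0.35 to 0.775 m from the base axis. Payload 7.3 kg.
Tool frame: the origin (TCP) lies at the very end of the fingers, on their centre line; the grasp point (between the pads) lies 19 mm behind it (robot.hold_point_z is the distance from the TCP to the grasp point, in m); z points along the fingers, y is the direction in which the jaws open and shut (so a half turn about z gives the same grasp; the last joint's range is limited). The gripper opens to 92 mm and grips with 3 to 60 N. Pads are 19 mm wide; open, the fingers measure 130 mm over their backs; the gripper's body (75 mm by 190 mm) begins 47 mm behind the grasp point.
Start: joints at [1.15, 0.342, 1.524, -0, 1.275, -0.146], TCP at [0.142, 0.505, 0.227] pointing down, gripper open.
Joint ranges: [-2.53, 2.53], [-0.77, 2.02], [0.04, 2.7], [-1, 4.14], [0.28, 2.66], [-3.11, 3.11]. Speed limits (rad/s): [2.57, 2.57, 3.14, 3.14, 3.14, 3.14].

### API

Orientations are given as [roll, pitch, yaw] about the fixed x, y, z axes, in that order (R = Rz(yaw) Ry(pitch) Rx(roll)).
In Python, from cell import monitor, viewer, robot gives the robot as it stands.
- The arm moves only by the tool move_arm, never from a script. Its argument "deltas" is a list of rows, each an object of numbers: "x", "y", "z": the shift along the tool's x, y, z in m; "wx", "wy", "wz": the turn, a rotation vector about the tool's x, y, z in degrees; "hand": the opening, from 0 (shut) to 1 (fully open). In form: [{"x": .., "y": .., "z": .., "wx": .., "wy": .., "wz": .., "hand": ..}, ...]. A call has 1 to 8 rows; each row is the pose to reach, as a shift and turn from the pose commanded when the call began, along the tool's axes at that moment; what a row does not reach only later rows make up. A row lasts 1/8 s, in which the tool goes at most 62.5 mm and 10.7 degrees, less where a joint would pass 70% of its speed; a pose out of reach is approached as far as the arm can. A call with a gripper value outside its range is refused whole. The fingers move at their own pace and stop on an object; "grip_force" is the grip in N (left out, the last holds). Time passes only in rows, so rows that repeat a pose let the fingers close. It gives the time, the measured TCP pose, the force and the opening at its end, in the units of the state.
- monitor.observe(): the state, without advancing time (a new reading comes with each control period).
- viewer.read_camera(name): name is "side" or "top"; returns the picture (480x640x3 uint8, red, green, blue); there is no depth.
- viewer.camera_params(name): a dict with "camera_matrix" (3x3 intrinsics, pixels), "k1" (the pictures are not rectified: a ray, as slopes to the right and down, at radius r is drawn at 1 + k1 r^2 times it, then the intrinsics apply), "R" (3x3) and "t" (3): a world point X has camera coordinates R X + t. Camera axes: x right, y down, z forward; pixel columns grow to the right and rows downward; lengths in m; the calibration is good to about 2 mm. A picture is of the moment at which its call begins. camera_params takes no time and is no camera call.
- robot.hand_in(): hands the job in, once; it reports no verdict.
The state is a dict: "time": time; "qpos": joint angles; "qvel": joint speeds; "joint_efforts": joint torques, N m; "tool_pos": TCP position; "tool_rot": TCP orientation; "contact_force": force on the tool from outside, world axes, zero at the start; "torque": the same for the moment, N m; "opening": finger opening in m.
Only numpy, scipy, OpenCV 4.12 (cv2) and the standard library are available. Lean on these libraries where they do the work, as an engineer would, in place of code of your own. Each camera call takes 0.05 s, during which the arm holds its last target. There are 200 camera calls.

### The job

The two setting boards are standing on edge on the bench. Tip each one over where it stands, onto its dark plain back so that its pale grooved face looks up, by gently pushing on it with the closed fingertips. Do not grip or lift the boards, do not shove them along the bench, and leave everything else undisturbed.

Things in the scene. Friction and masses are not known exactly. Their poses are not given: they have to be found in the camera images.
- board_large: The large setting board, loose, 200 mm long (y), 84 wide (z), 34 thick (x), about 300 g. Grooved face (+x): pale wood with a 12 mm cork-floored groove along its middle. Back (-x): plain 9 mm dark-brown base plate; from above the edge is pale on the grooved side, dark on the back. Starts upright on a long edge, any yaw. Origin: middle of the underside edge, mid-thickness; faces at x = +-17 mm.
- board_large_edge (a point): Middle of the large board's upper edge, on the grooved face (board x = 17, z = 84 mm). A push of about 1 N on that face, 66 mm above the bench, tips the board about its lower back edge; lower down it may slide. Past about 22 degrees it falls on its back by itself, up to 101 mm from where its origin stood; then +x points up, origin at z = 17 mm.
- board_small: The small setting board, loose, 170 mm long (y), 66 wide (z), 28 thick (x), about 180 g. Grooved face (+x): pale wood with a 12 mm cork-floored groove along its middle. Back (-x): plain 9 mm dark-brown base plate; from above the edge is pale on the grooved side, dark on the back. Starts upright on a long edge, any yaw. Origin: middle of the underside edge, mid-thickness; faces at x = +-14 mm.
- board_small_edge (a point): Middle of the small board's upper edge, on the grooved face (board x = 14, z = 66 mm). A push of about 1 N on that face, 48 mm above the bench, tips the board about its lower back edge; lower down it may slide. Past about 23 degrees it falls on its back by itself, up to 80 mm from where its origin stood; then +x points up, origin at z = 14 mm.
- amber_jar: Amber glass jar with black cap, 52 mm across, 85 mm high, origin at the centre of its underside. On the middle line of the bench, between the two boards; not to be disturbed.
- white_jar: White plastic jar with white cap, 48 mm across, 75 mm high, origin at the centre of its underside. On the middle line of the bench, between the two boards; not to be disturbed.
- pin_pot: Blue plastic pin pot with a knob on top, 50 mm across, 55 mm high, origin at the centre of its underside. On the middle line of the bench, between the two boards; not to be disturbed.
- finished_board: A third setting board already lying grooved face up with three pinned beetles, 200 mm (y) by 70 mm (x), 30 mm thick, pins to 52 mm, origin at the centre of its underside. Beyond the boards, on the far side of the bench; not to be disturbed.
- specimen_box: Open white box with two raised paper-white flaps (on its +x and -x sides) and beetles in it, about 190 mm (its x, over the flaps) by 120 mm (its y), up to 52 mm high, origin at the centre of its underside. Beyond the boards, on the far side of the bench; not to be disturbed.
- brush: Small brush lying flat, 170 mm long along x, lower than 40 mm, origin under its middle. On the left edge of the bench in front of the white tray; not to be disturbed.
There are look-alikes about, which are no part of the job. Leave any yellow look-alike of the board_large alone. What is shaped like the board_small but blue is not meant.

How it is judged:
By the outcome, as a careful person would: the job done as asked, in the order asked, and still so for the second after the job is handed in, with the robot touching nothing.
It also fails if it takes over 37 s, if anything falls off the work surface, if the arm or the gripper's body presses on something with over 40 N, if the wrist force passes 120 N, or if a joint passes its speed limit or range.

## Working session

There is one attempt and no reset: what is moved stays moved. The work goes in short steps, Python scripts to look and compute and a tool call to move; the robot and the scene stay as the last step left them, time stands still between calls to the robot, and variables do not carry over. Pictures are saved under pics/ and viewed, about 8 in all and at most 12, crops included, and the job is handed in when it is done.

Besides the shell and the picture viewer there is one more tool, called as name(argument=value, ...) on one line, values as JSON. move_arm: Moves the arm, as the interface text tells. Its arguments: {"type":"object","properties":{"deltas":{"type":"array","items":{"type":"object","properties":{"x":{"type":"number"},"y":{"type":"number"},"z":{"type":"number"},"wx":{"type":"number"},"wy":{"type":"number"},"wz":{"type":"number"},"hand":{"type":"number"}}}},"grip_force":{"type":"number"}},"required":["deltas"]}

```bash
mkdir -p pics; ls; cat > h.py <<'E'
import numpy as np, cv2
from cell import monitor, viewer, robot
def shot(n,f):
    im=viewer.read_camera(n); cv2.imwrite(f'pics/{f}.png',cv2.cvtColor(im,cv2.COLOR_RGB2BGR)); return im
def px2w(n,u,v,z):
    p=viewer.camera_params(n);K=np.array(p['camera_matrix']);R=np.array(p['R']);t=np.array(p['t'])
    d=np.array([(u-K[0,2])/K[0,0],(v-K[1,2])/K[1,1]]);s=d.copy()
    for _ in range(20): s=d/(1+p['k1']*(s@s))
    r=R.T@np.array([s[0],s[1],1]);c=-R.T@t
    return c+r*(z-c[2])/r[2]
E
python3 - <<'E'
from h import *
shot('top','top0');shot('side','side0')
print(monitor.observe());
for n in('top','side'):
    p=viewer.camera_params(n);print(n,-np.array(p['R']).T@p['t'],p['k1'])
E
```

```text
pics
{'time': 0.1, 'qpos': array([ 1.14999629e+00,  3.42682438e-01,  1.52488330e+00, -2.26652620e-05,
        1.27545092e+00, -1.46011707e-01]), 'qvel': array([ 0.00143542, -0.00107763, -0.00051361, -0.00089214,  0.00021904,
        0.00015606]), 'joint_efforts': array([ 2.58954053e-03, -4.31999767e+01, -2.44692332e+01,  7.20801903e-02,
        5.26435976e-02, -6.77356411e-05]), 'tool_pos': array([0.14229672, 0.50497145, 0.22611256]), 'tool_rot': array([-3.14018064e+00, -1.85739901e-04,  2.86681081e+00]), 'contact_force': array([ 0.39292412, -0.97006881, -0.40565206]), 'torque': array([-0.03978815, -0.04945856,  0.01108443]), 'opening': 0.09224293165940492}
top [0.29207604 0.03454286 1.8462804 ] 0.04723155661267876
side [ 0.37337266 -0.7137682   0.95940664] -0.10291007731826464
```

View pics/top0.png

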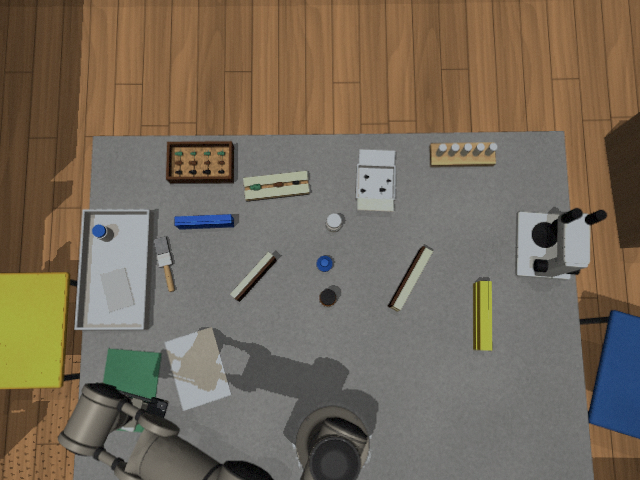

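View pics/side0.png

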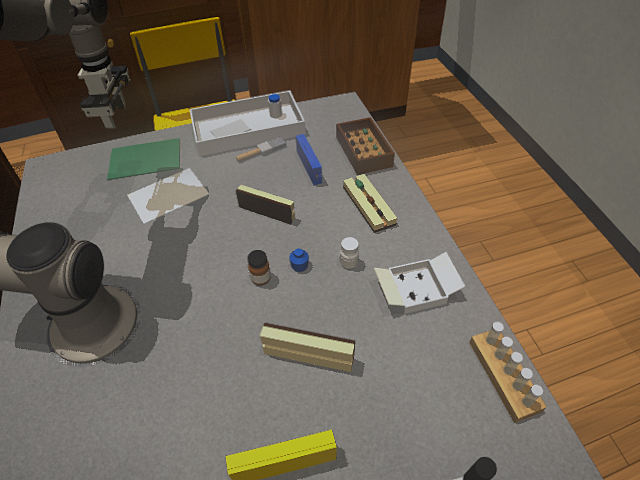

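Top view: the large board is at (411,278) and its look-alike is yellow at (484,315). The small board is at (254,276) and its look-alike is blue at (204,221). Next I'll check both boards in one enlarged crop.

```bash
python3 - <<'E'
import cv2,numpy as np
im=cv2.imread('pics/top0.png')
a=im[240:315,220:290];b=im[240:315,380:450]
f=lambda c:cv2.resize(c,(560,600),interpolation=cv2.INTER_CUBIC)
o=cv2.resize(np.hstack([a,b]),None,fx=5.7,fy=5.7,interpolation=cv2.INTER_CUBIC)
for i in range(0,75,10): cv2.putText(o,str(240+i),(0,int(i*5.7)+5),0,.35,(0,0,255))
for i in range(0,70,10):
    cv2.putText(o,str(220+i),(int(i*5.7),10),0,.35,(0,0,255));cv2.putText(o,str(380+i),(int((i+70)*5.7),10),0,.35,(0,0,255))
cv2.imwrite('pics/crop0.png',o)
E
```

```text
(no output)
```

View pics/crop0.png

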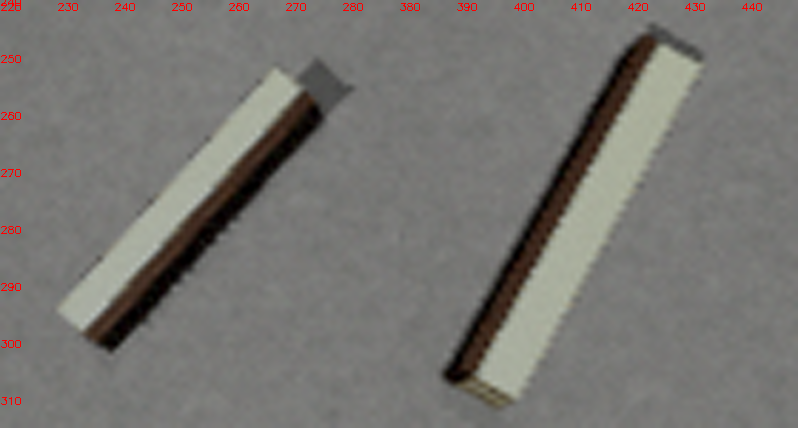

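```bash
python3 - <<'E'
from h import *
for nm,P,Q,z,L,T in(('small',(268.2,251.9),(230.2,294.6),.066,.17,.028),('large',(433.3,250.5),(401.0,309.5),.084,.2,.034)):
    a=px2w('top',*P,z)[:2];b=px2w('top',*Q,z)[:2]
    d=a-b;l=np.linalg.norm(d);d/=l;n=np.array([-d[1],d[0]]);
    if nm=='large': n=-n
    e=(a+b)/2
    print(nm,a,b,'len',l,'edge mid',e,'normal(+x out)',n,np.degrees(np.arctan2(n[1],n[0])),'origin',e-n*T/2)
for nm,p,z in(('amber',(328,296),.085),('white',(334,221),.075),('pot',(325,263),.055)): print(nm,px2w('top',*p,z))
E
```

```text
small [0.55670592 0.18476611] [0.43062205 0.29641622] len 0.16841285494764027 edge mid [0.49366398 0.24059117] normal(+x out) [0.66295477 0.74865945] 48.47438835207768 origin [0.48438262 0.23010993]
large [ 0.55283621 -0.30447408] [ 0.38054869 -0.20345181] len 0.19972102578149037 edge mid [ 0.46669245 -0.25396294] normal(+x out) [-0.50581689 -0.86264087] -120.38559435186616 origin [ 0.47529134 -0.23929805]
amber [0.42179625 0.00816798 0.085     ]
white [ 0.646807   -0.01300044  0.075     ]
pot [0.52281395 0.01536995 0.055     ]
```

move_arm(deltas=[{"x": -0.055,"y": -0.015,"wz": 10,"hand": 0},{"x": -0.11,"y": -0.03,"wz": 20,"hand": 0},{"x": -0.165,"y": -0.047,"wz": 30,"hand": 0},{"x": -0.22,"y": -0.063,"wz": 40,"hand": 0},{"x": -0.275,"y": -0.079,"wz": 50,"hand": 0},{"x": -0.33,"y": -0.095,"wz": 60,"hand": 0},{"x": -0.385,"y": -0.111,"wz": 70,"hand": 0},{"x": -0.427,"y": -0.123,"wz": 80,"hand": 0}], grip_force=10)

```text
schema error: expected keys x, y, z, wx, wy, wz, hand
```

```bash
cat >> h.py <<'E'
from scipy.spatial.transform import Rotation as Ro
def delta(pos,yawdeg):
    s=monitor.observe();R=Ro.from_euler('xyz',s['tool_rot'])
    T=Ro.from_euler('xyz',[np.pi,0,np.radians(yawdeg)])
    print('t',s['time'],'pos',s['tool_pos'],'rot',np.degrees(s['tool_rot']),'F',s['contact_force'],'op',s['opening'],'q',s['qpos'].round(2))
    print('shift',R.inv().apply(np.array(pos)-s['tool_pos']).round(4),'turn',np.degrees((R.inv()*T).as_rotvec()).round(1))
E
python3 -c "
from h import *
delta([.520,.2705,.050],48.5)"
```

```text
t 0.1 pos [0.14229672 0.50497145 0.22611256] rot [-1.79919098e+02 -1.06421124e-02  1.64256160e+02] F [ 0.39292412 -0.97006881 -0.40565206] op 0.09224293165940492 q [ 1.15  0.34  1.52 -0.    1.28 -0.15]
shift [-0.4272 -0.1229  0.1762] turn [-1.000e-01  1.000e-01  1.158e+02]
```

move_arm(deltas=[{"x": -0.055,"y": -0.015,"z": 0,"wx": 0,"wy": 0,"wz": 10,"hand": 0},{"x": -0.11,"y": -0.03,"z": 0,"wx": 0,"wy": 0,"wz": 20,"hand": 0},{"x": -0.165,"y": -0.047,"z": 0,"wx": 0,"wy": 0,"wz": 30,"hand": 0},{"x": -0.22,"y": -0.063,"z": 0,"wx": 0,"wy": 0,"wz": 40,"hand": 0},{"x": -0.275,"y": -0.079,"z": 0,"wx": 0,"wy": 0,"wz": 50,"hand": 0},{"x": -0.33,"y": -0.095,"z": 0,"wx": 0,"wy": 0,"wz": 60,"hand": 0},{"x": -0.385,"y": -0.111,"z": 0,"wx": 0,"wy": 0,"wz": 70,"hand": 0},{"x": -0.427,"y": -0.123,"z": 0,"wx": 0,"wy": 0,"wz": 80,"hand": 0}], grip_force=10)

```text
time: 1.1
tool_pos: [0.5217, 0.2694, 0.2262]
tool_rot: [-3.141, 0.0, 1.463]
contact_force: [0.3, 0.7, 0.3]
opening: 0.0164
```

```bash
python3 -c "
from h import *
delta([.520,.2705,.050],48.5)"
```

```text
t 1.1 pos [0.52166544 0.26937117 0.22617609] rot [-1.79961894e+02  2.02467034e-02  8.38516852e+01] F [0.26960614 0.70345065 0.33040126] op 0.016392618768493038 q [ 0.35  0.46  1.35 -0.    1.34  0.45]
shift [ 0.001  -0.0017  0.1762] turn [-0.   0.  35.4]
```

move_arm(deltas=[{"x": 0,"y": 0,"z": 0.03,"wx": 0,"wy": 0,"wz": 10,"hand": 0},{"x": 0,"y": 0,"z": 0.06,"wx": 0,"wy": 0,"wz": 20,"hand": 0},{"x": 0,"y": 0,"z": 0.1,"wx": 0,"wy": 0,"wz": 30,"hand": 0},{"x": 0,"y": 0,"z": 0.13,"wx": 0,"wy": 0,"wz": 35.5,"hand": 0},{"x": 0,"y": 0,"z": 0.16,"wx": 0,"wy": 0,"wz": 35.5,"hand": 0},{"x": 0,"y": 0,"z": 0.176,"wx": 0,"wy": 0,"wz": 35.5,"hand": 0},{"x": 0,"y": 0,"z": 0.176,"wx": 0,"wy": 0,"wz": 35.5,"hand": 0}])

```text
time: 1.98
tool_pos: [0.5194, 0.2709, 0.0498]
tool_rot: [-3.14, 0.002, 0.851]
contact_force: [0.0, 0.4, 0.2]
opening: 0.0003
```

```bash
python3 - <<'E'
from h import *
delta([.500,.248,.050],48.5)
im=cv2.cvtColor(shot('side','s1'),cv2.COLOR_RGB2BGR)
cv2.imwrite('pics/s1c.png',cv2.resize(im[110:290,190:430],None,fx=3,fy=3,interpolation=cv2.INTER_CUBIC))
E
```

```text
t 1.975 pos [0.5194196  0.2708699  0.04975896] rot [-1.79932153e+02  1.16105638e-01  4.87620014e+01] F [0.01063805 0.37389861 0.23014478] op 0.00031417641224801534 q [0.35 0.64 1.56 0.   0.94 1.07]
shift [-0.03    0.0005 -0.0002] turn [-0.1  0.1  0.3]
```

View pics/s1c.png

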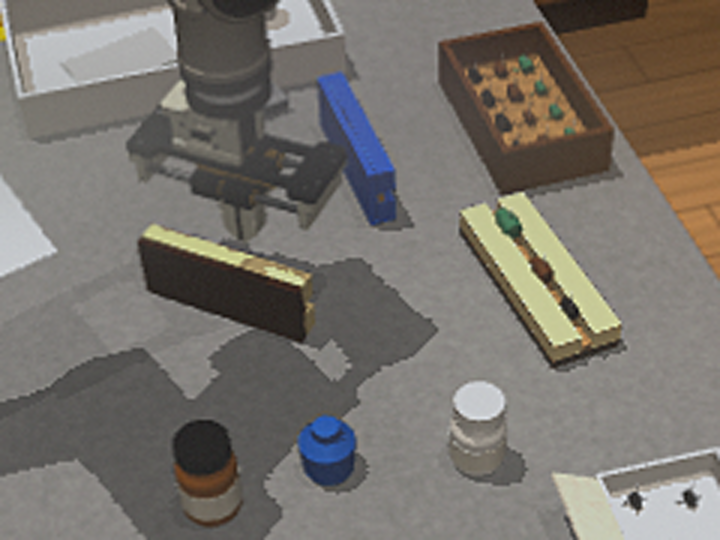

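The crop shows the fingertips (240,215) just behind the middle of the small board's pale face, clear of the blue look-alike. I'll push gently along -x.

move_arm(deltas=[{"x": -0.012,"y": 0,"z": 0,"wx": 0,"wy": 0,"wz": 0,"hand": 0},{"x": -0.021,"y": 0,"z": 0,"wx": 0,"wy": 0,"wz": 0,"hand": 0},{"x": -0.025,"y": 0,"z": 0,"wx": 0,"wy": 0,"wz": 0,"hand": 0},{"x": -0.029,"y": 0,"z": 0,"wx": 0,"wy": 0,"wz": 0,"hand": 0},{"x": -0.033,"y": 0,"z": 0,"wx": 0,"wy": 0,"wz": 0,"hand": 0},{"x": -0.037,"y": 0,"z": 0,"wx": 0,"wy": 0,"wz": 0,"hand": 0},{"x": -0.041,"y": 0,"z": 0,"wx": 0,"wy": 0,"wz": 0,"hand": 0},{"x": -0.045,"y": 0,"z": 0,"wx": 0,"wy": 0,"wz": 0,"hand": 0}])

```text
time: 3.02
tool_pos: [0.4901, 0.237, 0.0506]
tool_rot: [-3.141, 0.0, 0.851]
contact_force: [0.3, 0.1, -0.1]
opening: 0.0008
```

```bash
python3 - <<'E'
from h import *
delta([.500,.248,.050],48.5)
im=cv2.cvtColor(shot('side','s2'),cv2.COLOR_RGB2BGR)
cv2.imwrite('pics/s2c.png',cv2.resize(im[140:240,210:330],None,fx=4,fy=4,interpolation=cv2.INTER_CUBIC))
E
```

```text
t 3.025 pos [0.49010248 0.23702201 0.05063626] rot [-1.79989441e+02  1.19551976e-02  4.87561615e+01] F [ 0.30358587  0.08344726 -0.05953808] op 0.0007585736206577705 q [0.31 0.58 1.69 0.   0.88 1.03]
shift [0.0148 0.0002 0.0006] turn [-0.   0.   0.3]
```

View pics/s2c.png

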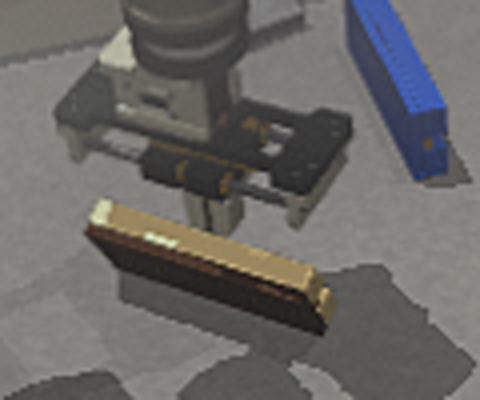

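The board is tilting about its lower back edge and hasn't slid. I'll keep pushing.

move_arm(deltas=[{"x": -0.004,"y": 0,"z": 0,"wx": 0,"wy": 0,"wz": 0,"hand": 0},{"x": -0.008,"y": 0,"z": 0,"wx": 0,"wy": 0,"wz": 0,"hand": 0},{"x": -0.012,"y": 0,"z": 0,"wx": 0,"wy": 0,"wz": 0,"hand": 0},{"x": -0.016,"y": 0,"z": 0,"wx": 0,"wy": 0,"wz": 0,"hand": 0},{"x": -0.016,"y": 0,"z": 0,"wx": 0,"wy": 0,"wz": 0,"hand": 0},{"x": -0.016,"y": 0,"z": 0,"wx": 0,"wy": 0,"wz": 0,"hand": 0}])

```text
time: 3.82
tool_pos: [0.48, 0.2253, 0.0508]
tool_rot: [3.142, -0.0, 0.851]
contact_force: [0.1, 0.1, 0.5]
opening: 0.0006
```

```bash
python3 - <<'E'
from h import *
delta([.4465,-.2885,.226],59.6)
im=cv2.cvtColor(shot('side','s3'),cv2.COLOR_RGB2BGR)
cv2.imwrite('pics/s3c.png',cv2.resize(im[140:290,190:390],None,fx=3,fy=3,interpolation=cv2.INTER_CUBIC))
E
```

```text
t 3.825 pos [0.47996131 0.22527219 0.05078811] rot [ 1.79995645e+02 -1.83599738e-02  4.87542527e+01] F [0.06233999 0.1167816  0.49858144] op 0.0005747768711033699 q [0.29 0.56 1.73 0.   0.86 1.01]
shift [-0.4083  0.3136 -0.1753] turn [  0.   -0.  -10.8]
```

View pics/s3c.png

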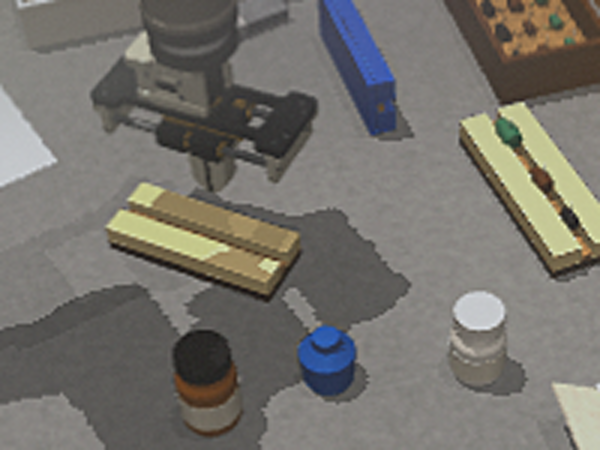

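The small board lies grooved face up (200,235) and the jars are untouched. Now I'll rise and move over to the large board.

move_arm(deltas=[{"x": 0,"y": 0,"z": -0.05,"wx": 0,"wy": 0,"wz": 0,"hand": 0},{"x": 0,"y": 0,"z": -0.1,"wx": 0,"wy": 0,"wz": 0,"hand": 0},{"x": -0.02,"y": 0.016,"z": -0.15,"wx": 0,"wy": 0,"wz": 0,"hand": 0},{"x": -0.065,"y": 0.05,"z": -0.175,"wx": 0,"wy": 0,"wz": -2,"hand": 0},{"x": -0.113,"y": 0.087,"z": -0.175,"wx": 0,"wy": 0,"wz": -4,"hand": 0},{"x": -0.161,"y": 0.124,"z": -0.175,"wx": 0,"wy": 0,"wz": -6,"hand": 0},{"x": -0.209,"y": 0.161,"z": -0.175,"wx": 0,"wy": 0,"wz": -8,"hand": 0},{"x": -0.257,"y": 0.198,"z": -0.175,"wx": 0,"wy": 0,"wz": -10.8,"hand": 0}])

```text
time: 4.88
tool_pos: [0.459, -0.1004, 0.226]
tool_rot: [3.141, -0.0, 1.041]
contact_force: [0.7, 0.2, -0.5]
opening: 0.0003
```

```bash
python3 -c "
from h import *
delta([.4463,-.2885,.226],59.6)"
```

```text
t 4.875 pos [ 0.45901134 -0.10040291  0.2259678 ] rot [ 1.79953813e+02 -1.76563462e-02  5.96506610e+01] F [ 0.71938688  0.17622449 -0.52903471] op 0.000272550762318869 q [-0.38  0.24  1.67  0.    1.23  0.15]
shift [-0.1687  0.0841 -0.    ] turn [ 0.  -0.   0.1]
```

move_arm(deltas=[{"x": -0.048,"y": 0.024,"z": 0,"wx": 0,"wy": 0,"wz": 0,"hand": 0},{"x": -0.1,"y": 0.05,"z": 0,"wx": 0,"wy": 0,"wz": 0,"hand": 0},{"x": -0.145,"y": 0.072,"z": 0,"wx": 0,"wy": 0,"wz": 0,"hand": 0},{"x": -0.168,"y": 0.084,"z": 0.01,"wx": 0,"wy": 0,"wz": 0,"hand": 0},{"x": -0.168,"y": 0.084,"z": 0.05,"wx": 0,"wy": 0,"wz": 0,"hand": 0},{"x": -0.168,"y": 0.084,"z": 0.1,"wx": 0,"wy": 0,"wz": 0,"hand": 0},{"x": -0.168,"y": 0.084,"z": 0.145,"wx": 0,"wy": 0,"wz": 0,"hand": 0},{"x": -0.168,"y": 0.084,"z": 0.158,"wx": 0,"wy": 0,"wz": 0,"hand": 0}])

```text
time: 5.88
tool_pos: [0.4453, -0.2848, 0.0653]
tool_rot: [-3.137, -0.001, 1.039]
contact_force: [-0.3, 0.8, 0.1]
opening: 0.0001
```

```bash
python3 - <<'E'
from h import *
delta([.4463+.0152,-.2885+.0259,.067],59.6)
im=cv2.cvtColor(shot('side','s4'),cv2.COLOR_RGB2BGR)
cv2.imwrite('pics/s4c.png',cv2.resize(im[220:480,200:400],None,fx=2.2,fy=2.2,interpolation=cv2.INTER_CUBIC))
E
```

```text
t 5.875 pos [ 0.44533577 -0.28484344  0.06530993] rot [-1.79716540e+02 -5.80184532e-02  5.95557654e+01] F [-0.31841575  0.80161394  0.14872337] op 6.836705121678104e-05 q [-0.71  0.54  1.71  0.    0.9  -0.18]
shift [ 0.0274  0.0027 -0.0017] turn [-0.3 -0.1 -0. ]
```

View pics/s4c.png

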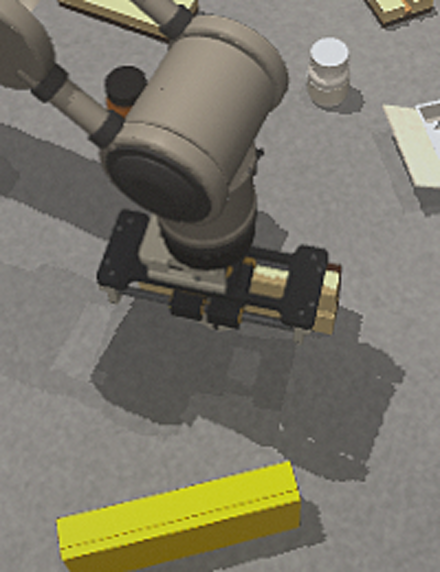

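The fingers stand in front of the large board's grooved face and clear of the yellow look-alike, so I'll push along +x.

move_arm(deltas=[{"x": 0.01,"y": 0.002,"z": -0.002,"wx": 0,"wy": 0,"wz": 0,"hand": 0},{"x": 0.019,"y": 0.002,"z": -0.002,"wx": 0,"wy": 0,"wz": 0,"hand": 0},{"x": 0.023,"y": 0.002,"z": -0.002,"wx": 0,"wy": 0,"wz": 0,"hand": 0},{"x": 0.027,"y": 0.002,"z": -0.002,"wx": 0,"wy": 0,"wz": 0,"hand": 0},{"x": 0.031,"y": 0.002,"z": -0.002,"wx": 0,"wy": 0,"wz": 0,"hand": 0},{"x": 0.035,"y": 0.002,"z": -0.002,"wx": 0,"wy": 0,"wz": 0,"hand": 0},{"x": 0.039,"y": 0.002,"z": -0.002,"wx": 0,"wy": 0,"wz": 0,"hand": 0},{"x": 0.043,"y": 0.002,"z": -0.002,"wx": 0,"wy": 0,"wz": 0,"hand": 0}])

```text
time: 6.92
tool_pos: [0.4702, -0.2497, 0.0697]
tool_rot: [-3.141, -0.0, 1.039]
contact_force: [0.4, -0.4, -0.4]
opening: 0.0005
```

move_arm(deltas=[{"x": 0.004,"y": 0,"z": 0,"wx": 0,"wy": 0,"wz": 0,"hand": 0},{"x": 0.008,"y": 0,"z": 0,"wx": 0,"wy": 0,"wz": 0,"hand": 0},{"x": 0.012,"y": 0,"z": 0,"wx": 0,"wy": 0,"wz": 0,"hand": 0},{"x": 0.016,"y": 0,"z": 0,"wx": 0,"wy": 0,"wz": 0,"hand": 0},{"x": 0.019,"y": 0,"z": 0,"wx": 0,"wy": 0,"wz": 0,"hand": 0},{"x": 0.019,"y": 0,"z": 0,"wx": 0,"wy": 0,"wz": 0,"hand": 0},{"x": 0.019,"y": 0,"z": 0,"wx": 0,"wy": 0,"wz": 0,"hand": 0},{"x": 0.019,"y": 0,"z": 0,"wx": 0,"wy": 0,"wz": 0,"hand": 0}])

```text
time: 7.92
tool_pos: [0.4797, -0.2336, 0.0697]
tool_rot: [3.142, -0.0, 1.039]
contact_force: [-0.9, 0.2, -0.4]
opening: 0.0004
```

```bash
python3 - <<'E'
from h import *
delta([.4463,-.2885,.067],59.6)
im=cv2.cvtColor(shot('side','s5'),cv2.COLOR_RGB2BGR)
cv2.imwrite('pics/s5c.png',cv2.resize(im[220:480,200:400],None,fx=2.2,fy=2.2,interpolation=cv2.INTER_CUBIC))
E
```

```text
t 7.925 pos [ 0.47968185 -0.23363956  0.06970632] rot [ 1.79997065e+02 -2.33243570e-03  5.95480425e+01] F [-0.86789194  0.19419666 -0.36441053] op 0.00035897740289233415 q [-0.6   0.53  1.7   0.    0.91 -0.07]
shift [-0.0642 -0.001   0.0027] turn [ 0.  -0.  -0.1]
```

View pics/s5c.png

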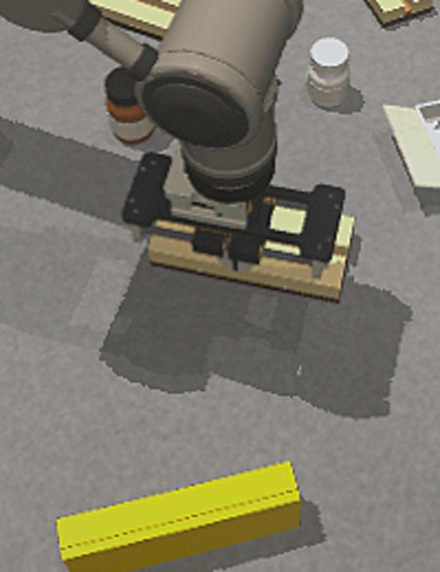

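The large board looks flat, with its dark base at the bench. I'll rise and step aside for a clear view.

move_arm(deltas=[{"x": 0,"y": 0,"z": -0.05,"wx": 0,"wy": 0,"wz": 0,"hand": 0},{"x": 0,"y": 0,"z": -0.1,"wx": 0,"wy": 0,"wz": 0,"hand": 0},{"x": 0,"y": 0,"z": -0.15,"wx": 0,"wy": 0,"wz": 0,"hand": 0},{"x": -0.05,"y": 0,"z": -0.17,"wx": 0,"wy": 0,"wz": 0,"hand": 0},{"x": -0.1,"y": 0,"z": -0.17,"wx": 0,"wy": 0,"wz": 0,"hand": 0},{"x": -0.15,"y": 0,"z": -0.17,"wx": 0,"wy": 0,"wz": 0,"hand": 0},{"x": -0.18,"y": 0,"z": -0.17,"wx": 0,"wy": 0,"wz": 0,"hand": 0},{"x": -0.18,"y": 0,"z": -0.17,"wx": 0,"wy": 0,"wz": 0,"hand": 0}])

```text
time: 8.98
tool_pos: [0.3873, -0.3903, 0.2394]
tool_rot: [-3.141, -0.0, 1.036]
contact_force: [-0.1, -0.1, -0.2]
opening: 0.0005
```

```bash
python3 -c "
from h import *
shot('top','top9')"
```

```text
(no output)
```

View pics/top9.png

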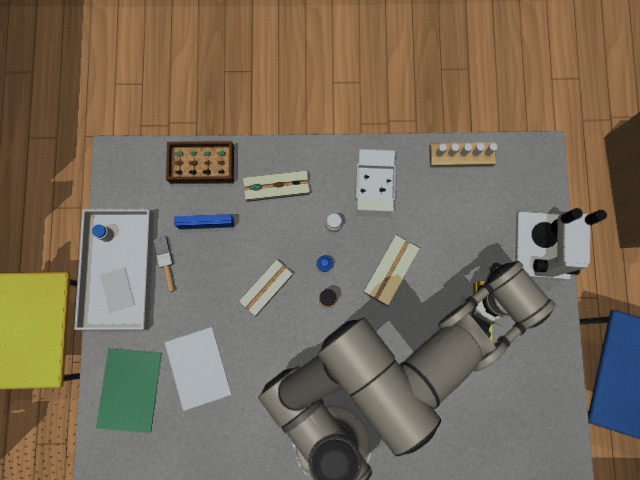

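Both boards lie grooved face up at (266,288) and (391,270). The jars, pot, box, finished board, brush and blue look-alike haven't moved. The yellow one is hidden under the arm here, but the gripper is well above it at 0.24 m. Handing in.

```bash
python3 -c "
from h import *
print(robot.hand_in())"
```

```text
the job is handed in; nothing more can be done
None
```

I tipped both setting boards over where they stood with gentle pushes of the closed fingertips, the small one first. The job was handed in at about 9 s.

- **Boards:** The last top picture shows both lying with the pale grooved face up.
- **Surroundings:** In the same picture the jars, pin pot, finished board, specimen box, brush and blue look-alike look unmoved by eye.
- **Forces:** The force readings at the end of each move stayed around 1 N.
- **Not fully checked:** The arm partly hid the yellow look-alike in the last picture. It was still standing in place in the side picture just before I withdrew the arm, which passed above it at about 0.24 m. I didn't measure the boards' final positions.

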